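# Dry a lacquered cage ball at the fan

### The arm

A 6-joint arm with a two-finger parallel gripper is mounted at the origin on the work surface. World frame = base frame: x ahead of the robot, y to its left, z up, the work surface at z = 0. Lengths are in m, angles in rad, forces in N, time in s.
With the tool pointing down it reaches from about 0.375 to 0.825 m from the base axis. Payload 5.5 kg.
Tool frame: the origin (TCP) lies between the finger pads; the fingertips stand 19 mm ahead of it and the grasp point (between the pads) is the TCP (env.tcp_to_tips is the distance from the TCP to the fingertips, in m); z points along the fingers, y is the line along which they close (so a half turn about z gives the same grasp; the last joint's range is limited). The gripper opens to 85 mm and grips with 20 to 120 N. Pads are 22 mm wide; open, the fingers measure 114 mm over their backs; the gripper's body (76 mm by 85 mm) begins 54 mm behind the grasp point. The pads swing forward as they close: fully open they stand 13 mm farther back than shut.
Start: joints at [1.174, 0.314, -0.047, 1.21, 0, 1.571], TCP at [0.232, 0.553, 0.25] pointing down, gripper open.
Joint ranges: [-2.67, 2.67], [-0.69, 1.73], [-1.03, 1.25], [-2.08, 2.16], [-1.42, 1.45], [-3.14, 3.14]. Speed limits (rad/s): [2.39, 2.39, 3.01, 3.14, 3.14, 3.14].

### API

Orientations are given as a unit quaternion [w, x, y, z].
In Python, from cell import get_state, snapshot, get_calibration, order, env gives the robot as it stands.
- The arm moves only by the shell command python3 -m jog 'ROWS' [OPENING] [FORCE]. ROWS is JSON, one flat list of numbers, 6 for each row, row after row: the shift along the tool's x, y, z in m, then the turn, a rotation vector about the tool's x, y, z in degrees. In form: [dx, dy, dz, rx, ry, rz, dx, dy, dz, rx, ry, rz, ...]. A call has exactly 8 rows; each row is the pose to reach, as a shift and turn from the pose commanded when the call began, along the tool's axes at that moment; what a row does not reach only later rows make up. A row lasts 1/10 s, in which the tool goes at most 50 mm and 8.59 degrees, less where a joint would pass 70% of its speed; a pose out of reach is approached as far as the arm can. A call with a gripper value outside its range is refused whole. OPENING is the closure, from -1 (fully open) to 1 (shut), set as the call begins (- or left out, the last holds). The fingers move at their own pace and stop on an object; FORCE is the grip in N (left out, the last holds). Time passes only in rows, so rows that repeat a pose let the fingers close, or fill a call up. It gives the time, the measured TCP pose, the force, the opening and the grip force at its end, in the units of the state.
- get_state(): the state, without advancing time (a new reading comes with each control period).
- snapshot(name): name is "scene" or "top" or "wrist"; returns the picture (480x640x3 uint8, blue, green, red); there is no depth.
- get_calibration(name): a dict with "fovy" (degrees; the focal length in pixels is half the picture's height over the tangent of half this angle, whatever the lens; pixels are square), "cx", "cy" (the principal point, pixels), "origin" and "orientation" of the camera in the world. Camera axes: x right, y down, z forward; pixel columns grow to the right and rows downward; lengths in m; the calibration is good to about 2 mm. A picture is of the moment at which its call begins: read the wrist's pose just before it. get_calibration takes no time and is no camera call; for the wrist camera it gives the pose at the moment of the call.
- order.close_job(): hands the job in; it is judged then, once.
The state is a dict: "time_s": time; "q": joint angles; "joint_vel": joint speeds; "effort": joint torques, N m; "position": TCP position; "tcp_rot": TCP orientation; "wrist_force": force on the tool from outside, world axes, zero at the start; "ft_torque": the same for the moment, N m; "gripper_width": opening from 0.0 (shut) to 1.0 (fully open); "grasp_force": force on a finger pad.
Only numpy, scipy, OpenCV 4.12 (cv2) and the standard library are available. Lean on these libraries where they do the work, as an engineer would, in place of code of your own. Each camera call takes 0.05 s, during which the arm holds its last target. There are 200 camera calls.

### The job

Turn the lock collar on top of the small drying fan's post to its locked mark, so that the fan cannot swing. Then lift the wooden tray by its upright handle with the lacquered ball still loose in its pocket, carry it without tipping it, and hold it level and still in front of the fan, with the ball level with the fan's centre and about 100 mm out from the grille. Finish holding it there: do not put it down or let go, do not let it touch the fan, and leave the other things on the bench where they are.

Things in the scene. Friction and masses are not known exactly. Their poses are not given: they have to be found in the camera images.
- fan: black square bench fan, fixed. Origin on the bench under its housing; z up; blows to its -x. Housing 40 (x) x 120 (y) mm, 40 to 160 mm above the bench, the grille is its -x face. Base plate 130 (x) x 270 (y) x 12 mm, centre at y +30. A steel post at x 0, y +112 mm carries a fixed flange (80 mm across, top at 170 mm) and the lock collar above it. Nothing is over 216 mm high
- fan_air (a point): the place in front of the fan where the ball is to be held (its centre): 100 mm out from the grille's centre, 100 mm above the bench. Axes as the fan's
- lock_mark (a point): the locked mark: a small fixed steel block 18 x 8 x 28 mm on the flange's edge, 53 mm from the post's axis, on the side to which the fan blows (the fan's -x from the post); this point is its centre, 176 mm above the bench, its top at 190 mm
- collar (a joint): turn of the lock collar about the upright post, rad; grows clockwise seen from above. Starts between 0 and 0.35; at 1.25 the pointer looks straight at the mark and the collar is locked (1.10 and over counts); hard stop at 1.35. Friction about 0.12 N m; it stays where it is left
- collar_grip (a point): centre of the top of the collar's grip bar, on the post's axis, 216 mm above the bench. The bar is 60 mm long (the point's x), 12 mm thick (its y), 30 mm tall; z up. Pinch it from above across y. Below the bar is the collar's round body, 52 mm across, 15 mm tall
- collar_pointer (a point): tip of the collar's pointer, a 5 mm thin nose on the +x end of the grip bar (the other end is blunt), 42 mm from the post's axis, 201 mm above the bench; it turns with the collar
- tray: pale wooden tray, loose, about 0.24 kg, 170 (x) x 80 (y) x 14 mm, with an upright handle fin in its middle: 44 (x) x 14 (y) mm, its top 75 mm above the tray's underside. Two round pockets 40 mm across and 6 mm deep at x = +55 and x = -55 mm; the ball lies in the one at +55. Origin: centre of the underside, z up
- tray_grip (a point): centre of the top of the tray's handle fin, 75 mm above the tray's underside; axes as the tray's, pinch it from above across y
- tray_pocket (a point): where the ball's centre is when it rests in the middle of its pocket: 55 mm along the tray's +x, 24 mm above the tray's underside
- ball_center (a point): centre of the lacquered wooden ball, 32 mm across, about 16 g, loose in its 40 mm pocket: it can roll 4 mm any way, and leaves the pocket if the tray tips far
- brush: flat lacquer brush lying flat, 150 x 42 x 12 mm, pale handle; bystander. Origin: on the underside, about the middle
- feeder: blue china bird-feeder cup, 48 mm across, 38 mm tall; bystander. Origin: centre of its underside
- hoop: flat pale wooden hoop, 120 mm outside, 100 mm inside, 10 mm tall; bystander. Origin: centre of its underside
- jar: amber glass jar with steel lid, 68 mm across, 85 mm tall; bystander. Origin: centre of its underside
- bowl: white china bowl, 100 mm across, 38 mm tall; bystander. Origin: centre of its underside
- finial: turned wooden cage finial standing upright, 44 mm across its foot, 60 mm tall; bystander. Origin: centre of its underside
- offcut: pale wooden block, 140 x 45 x 30 mm, lying flat; bystander. Origin: centre of its underside

How it is judged:
On the way, in this order (a step that is already met when the one before it is completed fails the run):
1. the lock collar is turned to its locked mark (value of joint collar above 1.1 rad), for 0.2 s.
2. with the collar locked, the tray is lifted clear of the bench in the gripper, the ball in its pocket (value of joint collar above 1.1 rad and height (world z) of tray above 0.03 m and contact force between tray and the fingers above 1 N and distance between ball_center and tray_pocket below 0.014 m), for 0.2 s.
At the end, for the whole second after the job is handed in: Collar at 1.10 rad or more; the gripper holds the tray over 30 mm off the bench, still, level within 0.12 rad, clear of the fan; the ball is in its pocket, its centre within 50 mm (out), 45 mm (sideways) and 40 mm (height) of the point 100 mm in front of the grille's centre (all of step 2 and x of ball_center in the frame of fan_air between -0.05 and 0.05 m and y of ball_center in the frame of fan_air between -0.045 and 0.045 m and z of ball_center in the frame of fan_air between -0.04 and 0.04 m and angle between tray's own z axis and vertical below 0.12 rad and linear speed of tray below 0.02 m/s and angular speed of tray below 0.15 rad/s and contact force between tray and fan below 0.2 N); the arm keeps its last pose, push and grip.
It fails at once if the tray is tipped more than 0.4 rad (angle between tray's own z axis and vertical above 0.4 rad).
It fails at once if the ball leaves its pocket (distance between ball_center and tray_pocket above 0.02 m).
It fails at once if another thing on the bench is pushed more than 30 mm (distance of any of brush, feeder, hoop, jar, bowl, finial, offcut from where it was at the start of the episode above 0.03 m).
It also fails if it takes over 58 s, if anything falls off the work surface, if the arm or the gripper's body presses on something with over 40 N, if the wrist force passes 120 N, or if a joint passes its speed limit or range.

## Working session

There is one attempt and no reset: what is moved stays moved. The work goes in short steps, Python scripts to look and compute and a shell command to move; the robot and the scene stay as the last step left them, time stands still between calls to the robot, and variables do not carry over. Pictures are saved under pics/ and viewed, at most 10 in all, crops included, and the job is handed in when it is done.

```bash
mkdir -p pics; cat > h.py <<'E'
import numpy as np,cv2
from scipy.spatial.transform import Rotation as R
from cell import get_state,snapshot,get_calibration,order,env
def rot(q): return R.from_quat(np.roll(q,-1)).as_matrix()
def px2w(c,u,v,z):
    f=240/np.tan(np.radians(c['fovy'])/2)
    d=rot(c['orientation'])@np.array([(u-c['cx'])/f,(v-c['cy'])/f,1]); o=np.array(c['origin'])
    return o+d*(z-o[2])/d[2]
def w2px(c,p):
    f=240/np.tan(np.radians(c['fovy'])/2)
    x=rot(c['orientation']).T@(np.array(p)-c['origin']); return x[:2]/x[2]*f+[c['cx'],c['cy']]
def tool(p):  # world point in tool frame
    s=get_state(); return rot(s['tcp_rot']).T@(np.array(p)-s['position'])
E
python3 - <<'E'
from h import *
for n in ['top','scene']:
    cv2.imwrite(f'pics/{n}1.png',snapshot(n)); print(n,get_calibration(n))
s=get_state();print(s); print(rot(s['tcp_rot']))
E
```

```text
top {'fovy': 49.93611810643317, 'cx': 321.4599114465901, 'cy': 229.6683265091744, 'origin': array([ 0.43157302, -0.0683365 ,  1.38941109]), 'orientation': array([ 0.03694997, -0.70102136,  0.71136667, -0.03407666])}
scene {'fovy': 42.64479831894913, 'cx': 318.6146798627927, 'cy': 232.2125373569783, 'origin': array([ 1.56733503, -0.0266813 ,  0.8083708 ]), 'orientation': array([-0.33486436,  0.60807697,  0.63346774, -0.34179946])}
{'time_s': 0.1, 'q': array([ 1.17400032e+00,  3.14148897e-01, -4.79493314e-02,  1.21021591e+00,
        4.42242622e-05,  1.57079720e+00]), 'joint_vel': array([-0.00061204, -0.00157918,  0.00107219, -0.00056283,  0.00030192,
        0.00218749]), 'effort': array([ 1.66787104e-04, -5.40768421e+01,  3.40541196e+01,  1.11526443e-02,
        4.78329457e-05,  2.66178226e-07]), 'position': array([0.23167986, 0.55294242, 0.24953766]), 'tcp_rot': array([-1.71257634e-04,  1.97099401e-01,  9.80383216e-01, -7.39660638e-04]), 'wrist_force': array([ 0.69005918, -0.42306992, -0.69930024]), 'ft_torque': array([0.00226075, 0.00393918, 0.02815605]), 'grasp_force': 0.0, 'gripper_width': 0.9997305632863036}
[[-9.22303593e-01  3.86465636e-01 -6.27369559e-04]
 [ 3.86466143e-01  9.22302558e-01 -1.38279220e-03]
 [ 4.42228829e-05 -1.51781130e-03 -9.99998847e-01]]
```

View pics/top1.png

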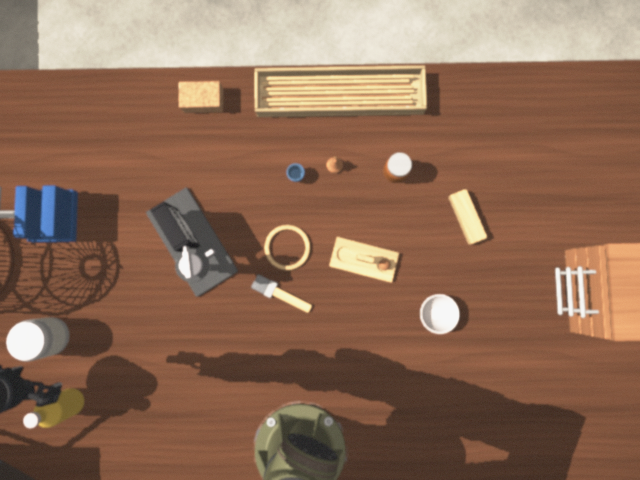

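View pics/scene1.png

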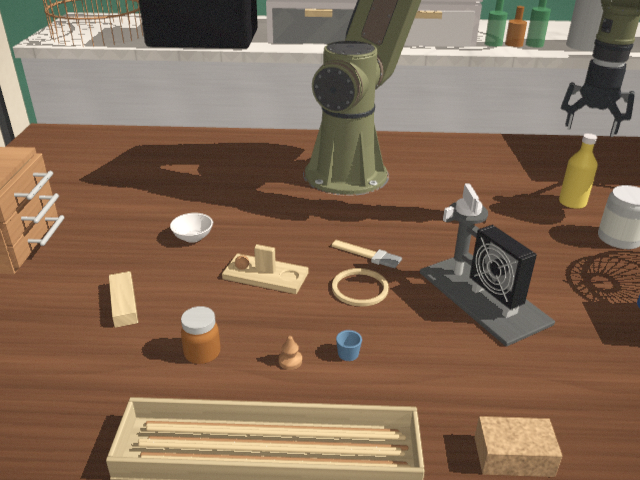

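The top view shows the fan at about (190,240), collar at (187,262), the tray at (365,260) with the ball at its right end (382,265), and the hoop and brush between. The scene view shows the same from the front, grille facing the hoop. I'll enlarge the top view next.

```bash
python3 - <<'E'
import cv2,numpy as np
im=cv2.imread('pics/top1.png')
a=cv2.resize(im[180:305,140:245],None,fx=4.5,fy=4.5,interpolation=cv2.INTER_CUBIC)
b=cv2.resize(im[215:305,325:405],None,fx=4,fy=4,interpolation=cv2.INTER_CUBIC)
o=np.zeros((600,800,3),np.uint8);o[:a.shape[0],:a.shape[1]]=a;o[:b.shape[0],475:475+b.shape[1]]=b
cv2.imwrite('pics/crop1.png',o)
E
```

```text
(no output)
```

View pics/crop1.png

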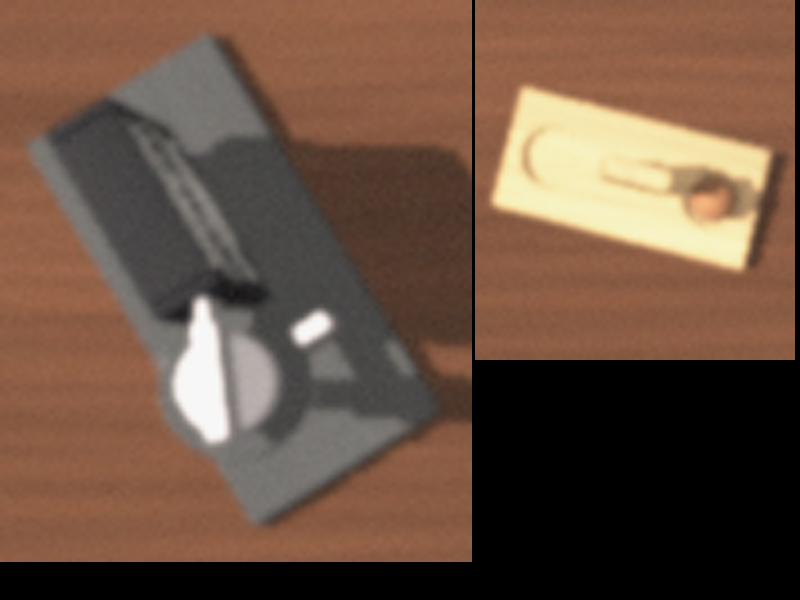

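```bash
cat > loc.py <<'E'
from h import *
c=get_calibration('top')
A=lambda u,v,z:px2w(c,140+(u+.5)/4.5-.5,180+(v+.5)/4.5-.5,z)
B=lambda u,v,z:px2w(c,325+(u-475+.5)/4-.5,215+(v+.5)/4-.5,z)
K=[A(*p,.012) for p in [(210,35),(437,410),(260,525),(28,145)]]
yd=(K[1]-K[0]+K[2]-K[3])[:2];print('edges',[np.linalg.norm(K[i]-K[i-1]).round(3) for i in range(4)])
yaw=np.arctan2(yd[1],yd[0])-np.pi/2
ctr=np.mean(K,0)
F=np.array([[np.cos(yaw),-np.sin(yaw)],[np.sin(yaw),np.cos(yaw)]])
fan=ctr[:2]-F@[0,.03]
fw=lambda x,y:fan+F@[x,y]
print('fan',fan,'yaw',np.degrees(yaw),'air',fw(-.12,0),'post',fw(0,.112),'mark',fw(-.053,.112))
print('meas mark',A(312,328,.19),'tip',A(200,297,.201),'blunt',A(215,440,.216),'collar disc?')
T=[B(*p,.014) for p in [(522,87),(775,150),(745,268),(493,207)]]
xd=(T[1]-T[0]+T[2]-T[3])[:2]
print('tray',np.mean(T,0),np.degrees(np.arctan2(xd[1],xd[0])),'fin',B(638,173,.075),'ball',B(710,200,.03))
print('pointer to predicted post',np.degrees(np.arctan2(*(A(200,297,.201)[:2]-fw(0,.112))[::-1])))
E
python3 loc.py
```

```text
edges [np.float64(0.127), np.float64(0.266), np.float64(0.124), np.float64(0.269)]
fan [0.57025312 0.30134884] yaw -238.52465817633572 air [0.63290891 0.19900505] post [0.47473224 0.24287011] mark [0.50240522 0.19766826]
meas mark [0.50296505 0.19867291 0.19      ] tip [0.51910411 0.25396983 0.201     ] blunt [0.44559774 0.24143363 0.216     ] collar disc?
tray [ 0.48983417 -0.17670159  0.014     ] -104.65715944535332 fin [ 0.49024737 -0.17478835  0.075     ] ball [ 0.47381428 -0.2253651   0.03      ]
pointer to predicted post 14.044456116025064
```

The tray corners, fan plate, mark and pointer fit the given sizes, so the collar is near 0 and needs about 70° clockwise. I'll move above the post with the fingers turned across the bar.

```bash
python3 -m jog '[-0.03,-0.017,-0.02,0,0,-3, -0.07,-0.039,-0.04,0,0,-8, -0.11,-0.061,-0.05,0,0,-13, -0.15,-0.083,-0.05,0,0,-18, -0.19,-0.105,-0.05,0,0,-23, -0.23,-0.127,-0.05,0,0,-28, -0.27,-0.150,-0.05,0,0,-32, -0.30,-0.166,-0.05,0,0,-34]' 0.1 30
python3 - <<'E'
from h import *
p=tool([.4755,.2445,.30]);print(p)
E
```

```text
time_s: 0.9
position: [0.4454, 0.2819, 0.3]
tcp_rot: [-0.0, -0.099, 0.995, -0.0]
wrist_force: [-0.1, 0.9, 0.3]
gripper_width: 0.449
grasp_force: 0.0
[-2.21848384e-02 -4.26261485e-02  6.05303953e-05]
```

```bash
python3 -m jog '[-0.008,-0.014,0,0,0,0, -0.016,-0.03,0,0,0,0, -0.022,-0.043,0,0,0,0, -0.022,-0.043,0,0,0,0, -0.022,-0.043,0,0,0,0, -0.022,-0.043,0,0,0,0, -0.022,-0.043,0,0,0,0, -0.022,-0.043,0,0,0,0]' 
python3 - <<'E'
from h import *
import json
c=get_calibration('wrist');im=snapshot('wrist');cv2.imwrite('pics/w1.png',im)
json.dump({k:np.array(v).tolist() for k,v in c.items()},open('w1.json','w'));print(c)
E
```

```text
time_s: 1.7
position: [0.474, 0.247, 0.3003]
tcp_rot: [0.0, -0.099, 0.995, 0.0]
wrist_force: [-0.0, -0.5, 0.5]
gripper_width: 0.449
grasp_force: 0.0
{'fovy': 62.55375538139048, 'cx': 317.26621921950937, 'cy': 241.1014934483782, 'origin': array([0.39950292, 0.23143781, 0.42401402]), 'orientation': array([0.09635722, 0.62656028, 0.76434585, 0.11795306])}
```

View pics/w1.png

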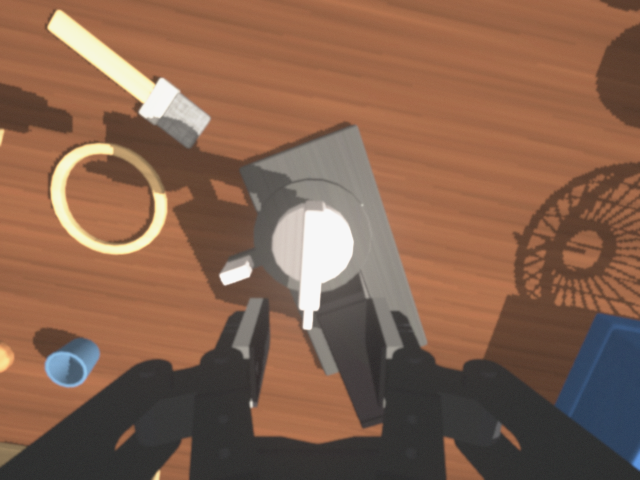

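The wrist picture shows the collar's disc centred near (312,245), the bar from its blunt end (315,203) to the pointer tip (308,326), and the mark at (237,269) left of it.

```bash
python3 - <<'E'
from h import *
import json
c=json.load(open('w1.json'))
d=px2w(c,313,245,.186); f=px2w(c,312,235,.170);b=px2w(c,315,203,.216); t=px2w(c,308,327,.201);m=px2w(c,235,265,.19)
print('disc',d,'flange',f,'blunt',b,'tip',t,'mark',m)
v=t-b; print('angle',np.degrees(np.arctan2(v[1],v[0])), np.linalg.norm(v[:2]))
for p in (d,f): print('post->tip,mark', [np.degrees(np.arctan2((q-p)[1],(q-p)[0])) for q in (t,m)])
u=v[:2]/np.linalg.norm(v[:2]);print('mid from blunt',b[:2]+.03*u,'tip',t[:2]-.042*u)
s=get_state();yd=rot(s['tcp_rot'])[:,1];print('tooly',np.degrees(np.arctan2(yd[1],yd[0])))
print('tool',tool([*(b[:2]+.03*u),.207]),tool([*d[:2],.207]))
E
```

```text
disc [0.47623112 0.24416273 0.186     ] flange [0.47459565 0.24299748 0.17      ] blunt [0.44312313 0.23903883 0.216     ] tip [0.52580815 0.25082999 0.201     ] mark [0.49769648 0.19809493 0.19      ]
angle 8.115845213265729 0.08352152372270692
post->tip,mark [np.float64(7.659342043540361), np.float64(-65.01677030000381)]
post->tip,mark [np.float64(8.695509777681714), np.float64(-62.7757286510884)]
mid from blunt [0.47282266 0.24327409] tip [0.4842288  0.24490064]
tooly 101.31563049376595
tool [ 0.00193744 -0.00334344  0.09331669] [-0.00157913 -0.00314085  0.09331654]
```

```bash
python3 -m jog '[0,-0.003,0.01,0,0,2, 0,-0.003,0.03,0,0,2.5, 0,-0.003,0.05,0,0,2.5, 0,-0.003,0.07,0,0,2.5, 0,-0.003,0.085,0,0,2.5, 0,-0.003,0.091,0,0,2.5, 0,-0.003,0.091,0,0,2.5, 0,-0.003,0.091,0,0,2.5]' 0.1
python3 -m jog '[0,0,0,0,0,0, 0,0,0,0,0,0, 0,0,0,0,0,0, 0,0,0,0,0,0, 0,0,0,0,0,0, 0,0,0,0,0,0, 0,0,0,0,0,0, 0,0,0,0,0,0]' 1 40
```

```text
time_s: 2.55
position: [0.4752, 0.2436, 0.2097]
tcp_rot: [0.0, -0.076, 0.997, 0.0]
wrist_force: [0.4, -0.4, 0.0]
gripper_width: 0.451
grasp_force: 0.0
time_s: 3.35
position: [0.4755, 0.2437, 0.2102]
tcp_rot: [0.001, -0.076, 0.997, 0.0]
wrist_force: [-0.8, -1.0, 6.3]
gripper_width: 0.133
grasp_force: 43.2
```

```bash
python3 -m jog '[0,0,0,0,0,3, 0,0,0,0,0,8, 0,0,0,0,0,13, 0,0,0,0,0,18, 0,0,0,0,0,23, 0,0,0,0,0,28, 0,0,0,0,0,33, 0,0,0,0,0,38]'
python3 -m jog '[0,0,0,0,0,5, 0,0,0,0,0,10, 0,0,0,0,0,15, 0,0,0,0,0,20, 0,0,0,0,0,25, 0,0,0,0,0,29, 0,0,0,0,0,30, 0,0,0,0,0,30]'
python3 - <<'E'
from h import *
s=get_state();yd=rot(s['tcp_rot'])[:,1];print('tooly',np.degrees(np.arctan2(yd[1],yd[0])),s['ft_torque'])
E
```

```text
time_s: 4.15
position: [0.4756, 0.2441, 0.2103]
tcp_rot: [0.001, 0.254, 0.967, 0.001]
wrist_force: [-0.6, 1.1, 4.4]
gripper_width: 0.132
grasp_force: 43.1
time_s: 4.95
position: [0.4758, 0.2443, 0.2102]
tcp_rot: [0.0, 0.494, 0.87, 0.001]
wrist_force: [-0.1, 2.0, 5.8]
gripper_width: 0.131
grasp_force: 43.2
tooly 30.823759838947982 [ 0.25007931 -0.08667268 -0.00412496]
```

```bash
python3 -m jog '[0,0,0,0,0,0, 0,0,0,0,0,0, 0,0,0,0,0,0, 0,0,0,0,0,0, 0,0,-0.01,0,0,0, 0,0,-0.04,0,0,0, 0,0,-0.07,0,0,0, 0,0,-0.09,0,0,0]' 0.1
python3 -m jog '[0,0,0,0,0,0, 0,0,0,0,0,0, 0,0,0,0,0,0, 0,0,0,0,0,0, 0,0,0,0,0,0, 0,0,0,0,0,0, 0,0,0,0,0,0, 0,0,0,0,0,0]'
python3 - <<'E'
from h import *
c=get_calibration('wrist');im=snapshot('wrist');w=w2px(c,[.4755,.244,.2]).astype(int);print(w)
x,y=max(w[0]-100,0),max(w[1]-75,0);print(x,y)
cv2.imwrite('pics/w2.png',cv2.resize(im[y:y+150,x:x+200],None,fx=4,fy=4,interpolation=cv2.INTER_CUBIC))
E
```

```text
time_s: 5.75
position: [0.4755, 0.2438, 0.3022]
tcp_rot: [0.001, 0.494, 0.869, 0.001]
wrist_force: [1.0, 0.1, 0.4]
gripper_width: 0.45
grasp_force: 0.0
time_s: 6.55
position: [0.475, 0.2435, 0.2992]
tcp_rot: [-0.0, 0.494, 0.869, -0.0]
wrist_force: [0.3, -0.3, 0.8]
gripper_width: 0.448
grasp_force: 0.0
[317 250]
217 175
```

View pics/w2.png

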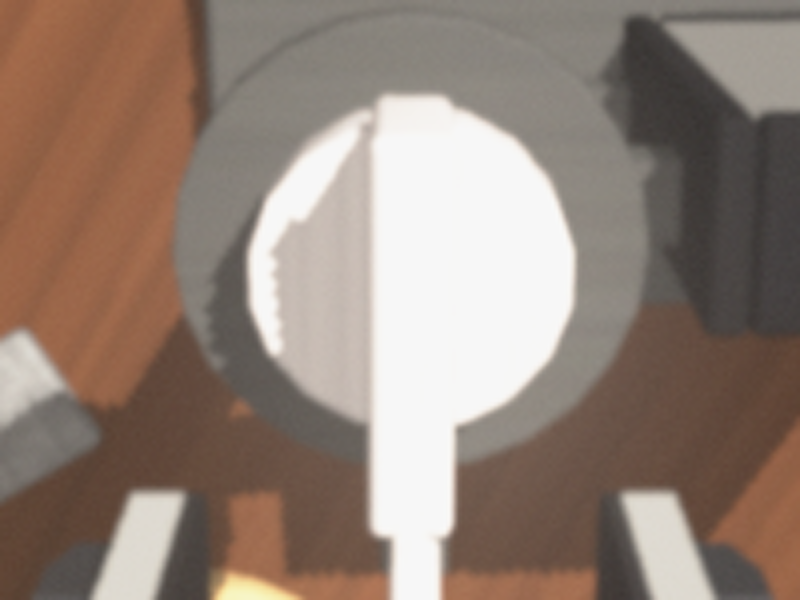

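The pointer is straight down at the mark in line with the housing edges, so the collar is locked at about 1.25. Now to the tray.

```bash
python3 -m jog '[-0.02,-0.011,0,0,0,3, -0.06,-0.033,0,0,0,9, -0.10,-0.055,0,0,0,16, -0.14,-0.077,0,0,0,23, -0.18,-0.099,0,0,0,30, -0.22,-0.121,0,0,0,37, -0.26,-0.143,0.01,0,0,43, -0.29,-0.159,0.02,0,0,45.5]' -0.3 30
python3 - <<'E'
from h import *
s=get_state();yd=rot(s['tcp_rot'])[:,1];print('tooly',np.degrees(np.arctan2(yd[1],yd[0])),s['q'],tool([.490,-.176,.22]))
E
```

```text
time_s: 7.4
position: [0.4867, -0.0896, 0.2795]
tcp_rot: [0.001, 0.793, 0.609, 0.0]
wrist_force: [0.4, 1.0, 0.8]
gripper_width: 0.649
grasp_force: 0.0
tooly -14.995118684872063 [-1.81673325e-01  1.03441233e-01 -2.42121729e-01  1.22373983e+00
 -4.70926667e-04  1.65083711e+00] [-0.08262881  0.02542996  0.0596113 ]
```

```bash
python3 -m jog '[-0.02,0.006,0.02,0,0,0, -0.045,0.014,0.04,0,0,0, -0.07,0.022,0.055,0,0,0, -0.083,0.025,0.06,0,0,0, -0.083,0.025,0.06,0,0,0, -0.083,0.025,0.06,0,0,0, -0.083,0.025,0.06,0,0,0, -0.083,0.025,0.06,0,0,0]'
python3 - <<'E'
from h import *
import json
c=get_calibration('wrist');im=snapshot('wrist');cv2.imwrite('pics/w3.png',im)
json.dump({k:np.array(v).tolist() for k,v in c.items()},open('w3.json','w'))
E
```

```text
time_s: 8.2
position: [0.4903, -0.1728, 0.2202]
tcp_rot: [0.0, 0.792, 0.611, 0.0]
wrist_force: [-0.2, 0.4, -0.9]
gripper_width: 0.647
grasp_force: 0.0
```

View pics/w3.png

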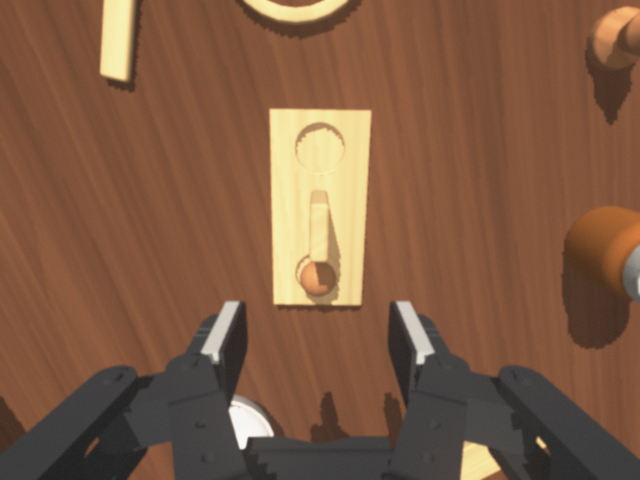

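The wrist view shows the tray with corners (270,109), (371,110), (361,306), (273,305), the fin top between (319,205) and (319,262), and the ball at (318,278).

```bash
python3 - <<'E'
from h import *
import json
c=json.load(open('w3.json'))
T=np.array([px2w(c,*p,.014) for p in [(270,109),(371,110),(361,306),(273,305)]])
xd=(T[2]+T[3]-T[0]-T[1]);a=np.arctan2(xd[1],xd[0])
fin=px2w(c,319,234,.075);print(T.mean(0),np.degrees(a),fin)
g=(T.mean(0)[:2]+fin[:2])/2
s=get_state();yd=rot(s['tcp_rot'])[:,1];print('tooly',np.degrees(np.arctan2(yd[1],yd[0])),tool([*g,.054]))
E
```

```text
[ 0.49172193 -0.17694681  0.014     ] -105.59724611232276 [ 0.49195434 -0.17597294  0.075     ]
tooly -14.658317305622312 [-0.00308488  0.00229045  0.16604633]
```

```bash
python3 -m jog '[-0.003,0.002,0.02,0,0,1, -0.003,0.002,0.055,0,0,1, -0.003,0.002,0.09,0,0,1, -0.003,0.002,0.12,0,0,1, -0.003,0.002,0.145,0,0,1, -0.003,0.002,0.16,0,0,1, -0.003,0.002,0.17,0,0,1, -0.003,0.002,0.172,0,0,1]'
python3 -m jog '[0,0,0,0,0,0, 0,0,0,0,0,0, 0,0,0,0,0,0, 0,0,0,0,0,0, 0,0,0,0,0,0, 0,0,0,0,0,0, 0,0,0,0,0,0, 0,0,0,0,0,0]' 0.4 30
python3 -m jog '[0,0,0,0,0,0, 0,0,0,0,0,0, 0,0,0,0,0,0, 0,0,0,0,0,0, 0,0,0,0,0,0, 0,0,0,0,0,0, 0,0,0,0,0,0, 0,0,0,0,0,0]' 1 60
```

```text
time_s: 9.05
position: [0.4905, -0.1765, 0.0466]
tcp_rot: [-0.001, 0.797, 0.604, -0.0]
wrist_force: [0.5, -0.4, -0.3]
gripper_width: 0.65
grasp_force: 0.0
time_s: 9.85
position: [0.4909, -0.177, 0.0473]
tcp_rot: [-0.0, 0.797, 0.604, -0.0]
wrist_force: [0.8, -0.5, -0.4]
gripper_width: 0.295
grasp_force: 0.0
time_s: 10.65
position: [0.4909, -0.177, 0.0473]
tcp_rot: [-0.0, 0.797, 0.604, -0.0]
wrist_force: [-0.9, -0.3, 1.2]
gripper_width: 0.156
grasp_force: 58.8
```

```bash
python3 -m jog '[0,0,-0.002,0,0,0, 0,0,-0.006,0,0,0, 0,0,-0.012,0,0,0, 0,0,-0.019,0,0,0, 0,0,-0.026,0,0,0, 0,0,-0.032,0,0,0, 0,0,-0.036,0,0,0, 0,0,-0.038,0,0,0]'
python3 -m jog '[0,0,-0.002,0,0,0, 0,0,-0.008,0,0,0, 0,0,-0.016,0,0,0, 0,0,-0.024,0,0,0, 0,0,-0.032,0,0,0, 0,0,-0.038,0,0,0, 0,0,-0.041,0,0,0, 0,0,-0.042,0,0,0]'
python3 - <<'E'
from h import *
cv2.imwrite('pics/w4.png',cv2.resize(snapshot('wrist')[80:380,200:440],None,fx=2,fy=2))
s=get_state();yd=rot(s['tcp_rot'])[:,1];print('tooly',np.degrees(np.arctan2(yd[1],yd[0])),s['grasp_force'],tool([.680,.228,s['position'][2]]),tool([.633,.199,0]),s['ft_torque'])
E
```

```text
time_s: 11.45
position: [0.4912, -0.1771, 0.0859]
tcp_rot: [0.0, 0.797, 0.604, 0.0]
wrist_force: [-0.5, -0.9, -2.9]
gripper_width: 0.158
grasp_force: 58.4
time_s: 12.25
position: [0.4912, -0.1771, 0.1278]
tcp_rot: [0.0, 0.797, 0.604, 0.0]
wrist_force: [0.0, -0.2, -2.4]
gripper_width: 0.152
grasp_force: 58.4
tooly -15.735874361517798 58.4486049413681 [4.41159889e-01 7.20160216e-02 6.84216211e-06] [0.40050587 0.03459549 0.12758809] [ 0.01685777 -0.01274739  0.03883755]
```

View pics/w4.png

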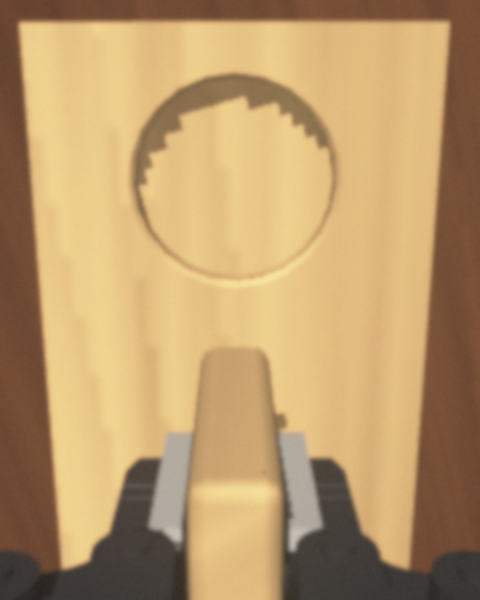

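The tray is held squarely and level. I'll carry it smoothly, turning it 44° so its long side runs parallel to the grille.

```bash
python3 -m jog '[0.003,0,0,0,0,1, 0.010,0.002,0,0,0,4, 0.020,0.003,0,0,0,9, 0.034,0.005,0,0,0,16, 0.051,0.008,0,0,0,24, 0.073,0.012,0,0,0,32, 0.097,0.016,0,0,0,39, 0.122,0.020,0,0,0,44]'
python3 -m jog '[0.022,-0.015,0,0,0,0, 0.045,-0.031,0,0,0,0, 0.068,-0.047,0,0,0,0, 0.091,-0.063,0,0,0,0, 0.114,-0.079,0,0,0,0, 0.137,-0.095,0,0,0,0, 0.159,-0.111,0,0,0,0, 0.180,-0.125,0,0,0,0]'
python3 -m jog '[0.018,-0.013,0,0,0,0, 0.034,-0.023,0.001,0,0,0, 0.048,-0.033,0.002,0,0,0, 0.059,-0.041,0.003,0,0,0, 0.069,-0.048,0.004,0,0,0, 0.077,-0.054,0.004,0,0,0, 0.083,-0.058,0.004,0,0,0, 0.085,-0.059,0.004,0,0,0]'
python3 - <<'E'
from h import *
cv2.imwrite('pics/s2.png',snapshot('scene')[120:420,240:640])
im=snapshot('top');cv2.imwrite('pics/t2.png',cv2.resize(im[150:300,130:330],None,fx=4,fy=4,interpolation=cv2.INTER_CUBIC))
s=get_state();print(s['position'],s['grasp_force'],s['gripper_width'],s['wrist_force'],s['ft_torque']);yd=rot(s['tcp_rot'])[:,1];print('tooly',np.degrees(np.arctan2(yd[1],yd[0])))
E
```

```text
time_s: 13.1
position: [0.5432, -0.0641, 0.1268]
tcp_rot: [-0.0, 0.966, 0.258, -0.0]
wrist_force: [-0.1, -0.3, -2.9]
gripper_width: 0.157
grasp_force: 58.4
time_s: 13.9
position: [0.6356, 0.1352, 0.1266]
tcp_rot: [-0.0, 0.965, 0.261, -0.001]
wrist_force: [-0.8, -0.3, -3.6]
gripper_width: 0.151
grasp_force: 58.5
time_s: 14.7
position: [0.6797, 0.228, 0.1233]
tcp_rot: [-0.0, 0.965, 0.261, 0.0]
wrist_force: [-0.3, 0.4, -1.9]
gripper_width: 0.157
grasp_force: 58.5
[0.67951602 0.22740034 0.12332478] 58.45913350582123 0.1580595147604115 [ 0.14592596 -1.03096014 -2.29778259] [ 0.02747744 -0.01222275 -0.09056234]
tooly -59.73856009974761
```

View pics/s2.png

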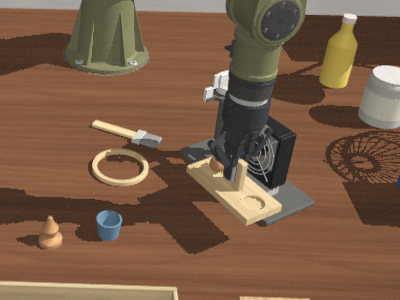

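View pics/t2.png

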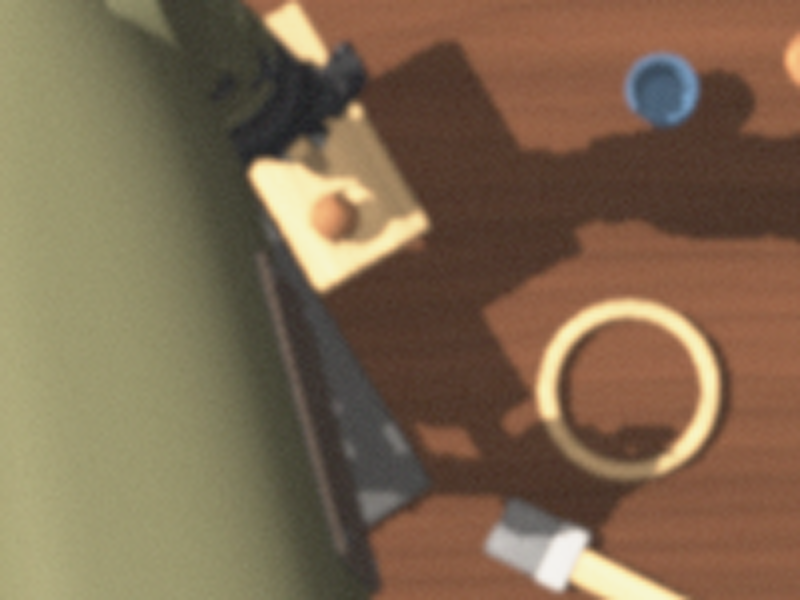

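The scene view shows the level tray in front of the grille with the ball in its pocket. The top view shows the ball at crop pixel (333,216). I'll check that position against fan_air while the tray settles.

```bash
python3 -m jog '[0,0,0,0,0,0, 0,0,0,0,0,0, 0,0,0,0,0,0, 0,0,0,0,0,0, 0,0,0,0,0,0, 0,0,0,0,0,0, 0,0,0,0,0,0, 0,0,0,0,0,0]'
python3 - <<'E'
from h import *
b=px2w(get_calibration('top'),130+333.5/4-.5,150+216.5/4-.5,.1)
a=np.radians(121.5);F=np.array([[np.cos(a),-np.sin(a)],[np.sin(a),np.cos(a)]])
print(b,'in fan_air',F.T@(b[:2]-[.633,.199]))
E
```

```text
time_s: 15.6
position: [0.6794, 0.2275, 0.1233]
tcp_rot: [0.0, 0.965, 0.261, -0.0]
wrist_force: [-0.3, 0.7, -1.9]
gripper_width: 0.157
grasp_force: 58.5
[0.63191961 0.20968414 0.1       ] in fan_air [ 0.00967423 -0.00466126]
```

```bash
python3 -c "
from h import *
print(order.close_job())"
```

```text
the job is handed in; nothing more can be done
None
```

The job is handed in with the collar turned to its locked mark and the tray held level and still in front of the fan. The ball is in its pocket about 10 mm from the target point, the other things on the bench were not touched, and the system gave no verdict.

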